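# Load brass blanks into a bench feeder's tube magazine and cap it

### The job

Load the three full-length slim brass blanks into the feeder's upright tube magazine, one on top of another, then swing the magazine's cap fully shut over the mouth. Leave the fatter slug, the short offcut and everything else on the bench where they are.

Things in the scene. Friction and masses are not known exactly. Their poses are not given: they have to be found in the camera images.
- magazine: Fixed upright tube magazine of a bench feeder; origin on the tube's axis at bench level, z up. Eight-sided steel tube, bore 26 mm, wall 3 mm, floor 25 mm and mouth 158 mm above the bench; 10 mm sight slots down its +x and -x sides. Base plate 100 mm in x, y from -74 to +50 mm. The cap's pivot column (14 mm in diameter, 160 mm high) stands at y = -42 mm.
- mouth (a point): Centre of the magazine's mouth, on the tube's axis, level with the rim, 158 mm above the bench. Axes as the magazine's. The top 8 mm of the tube flare out as a funnel to about 35 mm bore (41 mm outside). A stack of three blanks ends 13 mm below the mouth.
- cap (a joint): Angle a of the swing cap about its vertical pivot at (0, -42 mm) in the magazine's frame. 0 = shut against its stop, disc centred over the mouth; grows as it opens, clockwise from above, towards the magazine's +x side, up to 2.9. Its post stands at (42 sin a, -42 + 42 cos a) mm in that frame. Starts wide open, 1.8 to 2.7. Light friction (0.04 N m), stays where left.
- cap_post (a point): Grip point of the cap, on the axis of the upright dark steel post (12 mm in diameter) in the middle of its aluminium disc (38 mm in diameter, 4 mm thick, underside 161 mm above the bench), 42 mm from the pivot. This point is 186 mm above the bench, 21 mm above the disc's top and 10 mm below the post's top.
- blank_a_center (a point): Centre of a full-length solid brass blank, a plain cylinder 22 mm in diameter and 40 mm long, about 130 g, standing on end on the bench, so this point is 20 mm above its foot. One of three alike.
- blank_b_center (a point): Centre of a full-length solid brass blank, a plain cylinder 22 mm in diameter and 40 mm long, about 130 g, standing on end on the bench, so this point is 20 mm above its foot. One of three alike.
- blank_c_center (a point): Centre of a full-length solid brass blank, a plain cylinder 22 mm in diameter and 40 mm long, about 130 g, standing on end on the bench, so this point is 20 mm above its foot. One of three alike.
- fat_slug: Bystander: oversize brass slug, 32 mm in diameter, 40 mm high, standing among the blanks. Does not fit the tube. Origin at the centre of its underside.
- offcut: Bystander: short brass offcut, 22 mm in diameter but only 18 mm high, standing among the blanks. Origin at the centre of its underside.
- bench_block: Bystander: flat steel bench block, 75 x 75 x 18 mm. Origin at the centre of its underside.
- hammer: Bystander: hammer lying on the bench. Origin under its middle.
- graver: Bystander: graver with a handle like a screwdriver's, lying on the bench. Origin under its middle.
- pickle_pot: Bystander: small white ceramic pot, 70 mm in diameter, 60 mm high. Origin at the centre of its underside.
Mind the look-alikes: they are no part of the job. Leave any green or red look-alike of the part that bears blank_b_center alone.

How it is judged:
On the way:
1. all three full-length blanks are down in the tube, stacked end to end (x of blank_a_center in the frame of magazine between -0.005 and 0.005 m and y of blank_a_center in the frame of magazine between -0.005 and 0.005 m and z of blank_a_center in the frame of magazine between 0.035 and 0.131 m and x of blank_b_center in the frame of magazine between -0.005 and 0.005 m and y of blank_b_center in the frame of magazine between -0.005 and 0.005 m and z of blank_b_center in the frame of magazine between 0.035 and 0.131 m and x of blank_c_center in the frame of magazine between -0.005 and 0.005 m and y of blank_c_center in the frame of magazine between -0.005 and 0.005 m and z of blank_c_center in the frame of magazine between 0.035 and 0.131 m), for 0.2 s.
At the end, for the whole second after the job is handed in: All three full-length blanks stand in the magazine tube (each centre within 5 mm of the tube's axis in its x and y, and 35 to 131 mm above the bench), and the cap is shut over the mouth (within 0.12 rad of its stop) (all of step 1 and value of joint cap below 0.12 rad); the robot touches nothing.
It fails at once if the oversize slug is moved more than 20 mm (distance of fat_slug from where it was at the start of the episode above 0.02 m).
It fails at once if the short offcut is moved more than 20 mm (distance of offcut from where it was at the start of the episode above 0.02 m).
It fails at once if the bench block, hammer, graver or pot is moved more than 20 mm (distance of any of bench_block, hammer, graver, pickle_pot from where it was at the start of the episode above 0.02 m).
It also fails if it takes over 72 s, if anything falls off the work surface, if the arm or the gripper's body presses on something with over 40 N, if the wrist force passes 120 N, or if a joint passes its speed limit or range.

### The arm

A 6-joint arm with a two-finger parallel gripper is mounted at the origin on the work surface. World frame = base frame: x ahead of the robot, y to its left, z up, the work surface at z = 0. Lengths are in m, angles in rad, forces in N, time in s.
With the tool pointing down it reaches from about 0.375 to 0.925 m from the base axis. Payload 5.7 kg.
Tool frame: the origin (TCP) lies midway between the tips of the shut fingers; the grasp point (between the pads) lies manip.pinch_z behind it (manip.pinch_z is the distance from the TCP to the grasp point, in m); z points along the fingers, y is the line along which they close (so a half turn about z gives the same grasp; the last joint's range is limited). The gripper opens to 85 mm and grips with 20 to 120 N. Pads are 22 mm wide; open, the fingers measure 114 mm over their backs; the gripper's body (76 mm by 85 mm) begins 54 mm behind the grasp point. The pads swing forward as they close: fully open they stand 13 mm farther back than shut.
Start: joints at [1.2, 0.359, 1.51, -0, 1.272, -0.115], TCP at [0.152, 0.58, 0.231] pointing down, gripper open.
Joint ranges: [-2.97, 2.97], [-1.01, 2.36], [0.21, 2.38], [-0.96, 4.11], [0.2, 2.71], [-2.98, 2.98]. Speed limits (rad/s): [2.39, 2.39, 3.14, 3.14, 3.14, 3.14].

### API

Orientations are given as [roll, pitch, yaw] about the fixed x, y, z axes, in that order (R = Rz(yaw) Ry(pitch) Rx(roll)).
In Python, from plant import sensors, imaging, manip gives the robot as it stands.
- The arm moves only by the tool step_arm, never from a script. Its argument "steps" is a list of rows, each a list of 7 numbers: the turn, a rotation vector about the world's x, y, z in rad, then the shift along the world's x, y, z in cm, then the opening in per cent of the stroke, from 0 (shut) to 100 (fully open). In form: [[wx, wy, wz, x, y, z, gripper], ...]. A call has exactly 8 rows; each row is the pose to reach, as a shift and turn from the pose commanded when the call began; what a row does not reach only later rows make up. A row lasts 1/10 s, in which the tool goes at most 50 mm and 8.59 degrees, less where a joint would pass 70% of its speed; a pose out of reach is approached as far as the arm can. A call with a gripper value outside its range is refused whole. The fingers move at their own pace and stop on an object; "squeeze" is the grip in N (left out, the last holds). Time passes only in rows, so rows that repeat a pose let the fingers close, or fill a call up. It gives the time, the measured TCP pose, the force, the opening and the grip force at its end, in the units of the state.
- sensors.observe(): the state, without advancing time (a new reading comes with each control period).
- imaging.grab_frame(name): name is "scene" or "top"; returns a dict with "color" (384x512x3 uint8, blue, green, red), "fov_y" (degrees; the focal length in pixels is half the picture's height over the tangent of half this angle, whatever the lens; pixels are square), "cx", "cy" (the principal point, pixels), "R" (3x3) and "t" (3): a world point X has camera coordinates R X + t. Camera axes: x right, y down, z forward; pixel columns grow to the right and rows downward; lengths in m; the calibration is good to about 2 mm. A picture is of the moment at which its call begins. There is no depth.
- manip.job_done(): hands the job in; it is judged then, once.
The state is a dict: "clock": time; "qpos": joint angles; "qvel": joint speeds; "joint_torque": joint torques, N m; "tcp_pos": TCP position; "tcp_rot": TCP orientation; "wrist_force": force on the tool from outside, world axes, zero at the start; "torque": the same for the moment, N m; "gripper_width": finger opening in m; "gripper_force": force on a finger pad.
Only numpy, scipy, OpenCV 4.12 (cv2) and the standard library are available. Lean on these libraries where they do the work, as an engineer would, in place of code of your own. Each camera call takes 0.05 s, during which the arm holds its last target. There are 200 camera calls.

## Working session

There is one attempt and no reset: what is moved stays moved. The work goes in short steps, Python scripts to look and compute and a tool call to move; the robot and the scene stay as the last step left them, time stands still between calls to the robot, and variables do not carry over. Pictures are saved under pics/ and viewed, at most 10 in all, crops included, and the job is handed in when it is done.

Besides the shell and the picture viewer there is one more tool, called after "Call:" in YAML: its name, and indented under it one key for each argument. step_arm: Moves the arm, as the interface text tells. Its arguments: {"type":"object","properties":{"steps":{"type":"array"},"squeeze":{"type":"number"}},"required":["steps"]}

```bash
mkdir -p pics; cat > h.py <<'E'
import numpy as np, cv2, json
from plant import sensors, imaging, manip
def grab(n,save=None):
    f=imaging.grab_frame(n)
    if save: cv2.imwrite('pics/'+save,f['color'])
    return f
def ray(f,u,v):
    F=f['color'].shape[0]/2/np.tan(np.radians(f['fov_y'])/2)
    R=np.array(f['R']);t=np.array(f['t'])
    d=R.T@np.array([(u-f['cx'])/F,(v-f['cy'])/F,1]); return -R.T@t,d
def onplane(f,u,v,z):
    c,d=ray(f,u,v); return c+d*(z-c[2])/d[2]
def proj(f,X):
    F=f['color'].shape[0]/2/np.tan(np.radians(f['fov_y'])/2)
    p=np.array(f['R'])@np.array(X)+np.array(f['t']); return F*p[0]/p[2]+f['cx'],F*p[1]/p[2]+f['cy']
E
python3 - <<'E'
from h import *
for n in('scene','top'):
    f=grab(n,n+'0.png'); print(n,f['fov_y'],f['cx'],f['cy'],ray(f,256,192))
s=sensors.observe(); print(s['tcp_pos'],s['tcp_rot'],s['gripper_width'],s['wrist_force'],manip.pinch_z)
a=cv2.imread('pics/top0.png');cv2.imwrite('pics/top0b.png',cv2.resize(a,(800,600)))
a=cv2.imread('pics/scene0.png');cv2.imwrite('pics/scene0b.png',cv2.resize(a,(800,600)))
E
```

```text
scene 46.98430440341471 242.7546872075842 184.29128069250137 (array([ 1.3224488 , -0.20109806,  0.91921017]), array([-0.6320329 ,  0.21080422, -0.74652503]))
top 48.24927033991901 250.59961837505713 197.27993427585295 (array([0.38640381, 0.00322117, 1.29080596]), array([ 0.18658852, -0.01630682, -0.98246076]))
[0.15159018 0.57988529 0.23050472] [-3.13987470e+00 -1.75966091e-04  2.88584161e+00] 0.08532293355354553 [-0.20128985  0.06935976 -0.71636245] 0.0187
```

View pics/top0b.png

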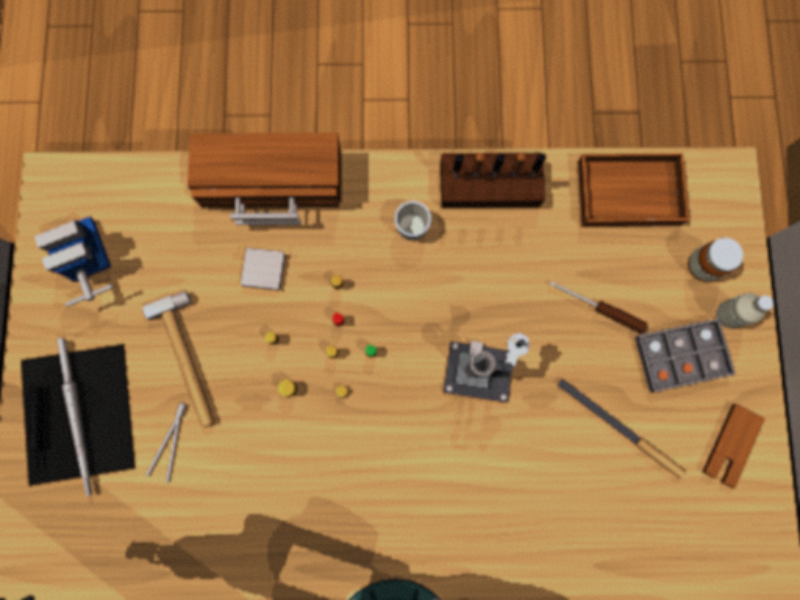

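View pics/scene0b.png

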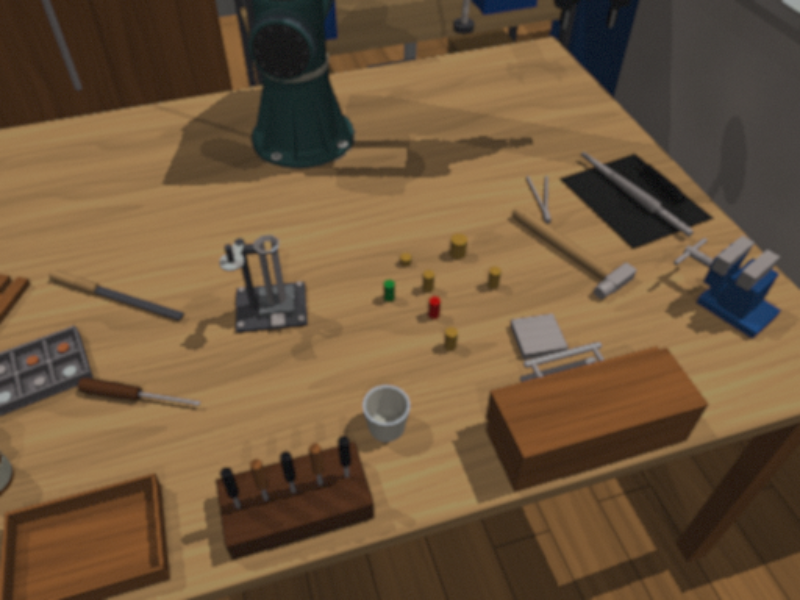

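Top view (800x600 scale): brass at (337,281), (271,337), (331,351), fat slug (287,388) and offcut (342,392). The offcut shows as the low one at (405,259) in the scene view. The red and green parts are look-alikes. The magazine is near (480,370), with its cap disc at (517,347). Next I'll measure these.

```bash
python3 - <<'E'
from h import *
fs={n:grab(n) for n in('scene','top')}
rois={'top':(150,160,250,270),'scene':(240,140,345,240)}
B={}
for n,f in fs.items():
    x0,y0,x1,y1=rois[n]; c=f['color']; c8=cv2.resize(c[y0:y1,x0:x1],None,fx=4,fy=4,interpolation=cv2.INTER_CUBIC)
    h=cv2.cvtColor(c8,cv2.COLOR_BGR2HSV)
    m=((h[...,0]>=20)&(h[...,0]<=33)&(h[...,1]>165)).astype('uint8')*255
    k,l,st,ce=cv2.connectedComponentsWithStats(m)
    B[n]=[]
    for i in range(1,k):
        if st[i,4]>150:
            u,v=x0+(ce[i][0]+.5)/4-.5,y0+(ce[i][1]+.5)/4-.5
            B[n].append((u,v)); print(n,round(u,1),round(v,1),st[i,2:]/4,onplane(f,u,v,.02).round(4))
    o=c8.copy(); o[m>0]=(255,0,255); cv2.imwrite(f'pics/m_{n}.png',np.hstack([c8,o])[:600,:800])
f=fs['top'];x0,y0=270,200
a=cv2.resize(f['color'][200:270,270:350],(640,560),interpolation=cv2.INTER_CUBIC);cv2.imwrite('pics/mag_top.png',a)
f=fs['scene']
a=cv2.resize(f['color'][140:220,130:210],(640,640)[:2],interpolation=cv2.INTER_CUBIC)[:600];cv2.imwrite('pics/mag_sc.png',a)
E
```

```text
scene 293.9 155.1 [  8.    10.75 123.  ] [0.456  0.2042 0.02  ]
scene 259.6 165.4 [ 5.25  6.25 62.5 ] [0.4662 0.0942 0.02  ]
scene 317.1 173.8 [ 5.5   6.   60.25] [0.5471 0.2388 0.02  ]
scene 274.8 177.3 [ 5.25  6.75 55.75] [0.5244 0.1201 0.02  ]
scene 315.1 180.1 [ 4.5   6.75 43.  ] [0.5682 0.2237 0.02  ]
scene 290.1 214.1 [ 3.5   6.5  42.75] [0.6612 0.1139 0.02  ]
top 214.4 179.6 [  6.25   6.75 115.75] [0.667  0.1078 0.02  ]
top 173.0 215.4 [  7.     7.25 148.25] [0.5586 0.231  0.02  ]
top 211.6 224.6 [  6.75   7.25 134.75] [0.5303 0.1155 0.02  ]
top 183.2 247.9 [ 11.25  10.75 359.5 ] [0.462  0.1987 0.02  ]
top 218.3 250.0 [  7.     7.25 145.  ] [0.4547 0.095  0.02  ]
```

View pics/mag_top.png

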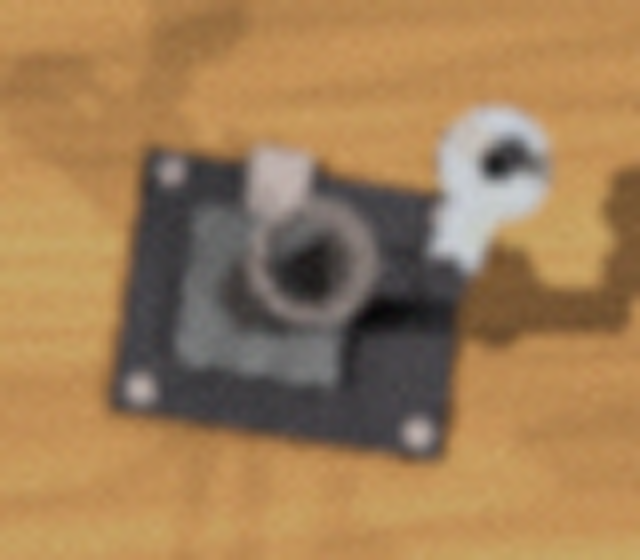

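View pics/mag_sc.png

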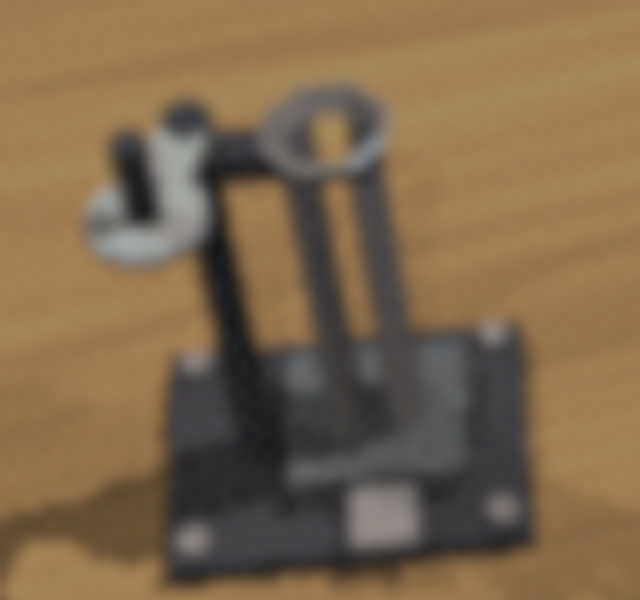

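Magazine crops: in the top view the mouth ring is at crop (313,262) and the plate corners are at (150,150), (112,408) and (440,458). The disc is at (497,160). In the scene view the mouth is at (327,135) and the post top at (127,140). The blank masks look partial in the scene view, so I'll refine them.

```bash
cat > blobs.py <<'E'
from h import *
def lsq(rs):
    A=[];b=[]
    for c,d in rs:
        d=d/np.linalg.norm(d);P=np.eye(3)-np.outer(d,d);A.append(P);b.append(P@c)
    X=np.linalg.lstsq(np.vstack(A),np.hstack(b),rcond=None)[0]
    return X
E
python3 - <<'E'
from blobs import *
fs={n:grab(n) for n in('scene','top')}
T=lambda u,v:ray(fs['top'],270+(u+.5)/8-.5,200+(v+.5)/8-.5)
S=lambda u,v:ray(fs['scene'],130+(u+.5)/8-.5,140+(v+.5)/8-.5)
pl=lambda r,z:(r[0]+r[1]*(z-r[0][2])/r[1][2]).round(4)
print('mouth tri',lsq([T(313,262),S(327,135)]).round(4),'T',pl(T(313,262),.158),'S',pl(S(327,135),.158))
print('disc T',pl(T(497,160),.165),'S',pl(S(150,215),.165),'post S',pl(S(127,135),.196),'T',pl(T(535,160),.196))
print('corners T',[pl(T(*p),.01) for p in((150,150),(112,408),(440,458))])
print('corners S',[pl(S(*p),.01) for p in((170,355),(170,580),(533,540),(515,322))])
for n in fs: print('tcp',n,proj(fs[n],[.152,.58,.231]))
out=[]
for n,(x0,y0,x1,y1) in {'top':(160,165,240,265),'scene':(245,140,340,230)}.items():
    c8=cv2.resize(fs[n]['color'][y0:y1,x0:x1],None,fx=6,fy=6,interpolation=cv2.INTER_CUBIC)[:600]
    out.append(cv2.copyMakeBorder(c8,0,600-c8.shape[0],0,0,cv2.BORDER_CONSTANT))
cv2.imwrite('pics/bl.png',cv2.resize(np.hstack(out),(800,458)))
print(np.hstack(out).shape)
E
```

```text
mouth tri [ 0.4926 -0.154   0.1508] T [ 0.4918 -0.1538  0.158 ] S [ 0.5007 -0.1536  0.158 ]
disc T [ 0.5244 -0.2147  0.165 ] S [ 0.5268 -0.2117  0.165 ] post S [ 0.5237 -0.2128  0.196 ] T [ 0.5205 -0.2209  0.196 ]
corners T [array([ 0.5483, -0.1144,  0.01  ]), array([ 0.452 , -0.0979,  0.01  ]), array([ 0.4325, -0.219 ,  0.01  ])]
corners S [array([ 0.4352, -0.2175,  0.01  ]), array([ 0.5371, -0.2331,  0.01  ]), array([ 0.5562, -0.1139,  0.01  ]), array([ 0.456, -0.098,  0.01 ])]
tcp scene (np.float64(374.03665261632113), np.float64(20.423957408291983))
tcp top (np.float64(3.407281842091578), np.float64(377.545545124163))
(600, 1050, 3)
```

View pics/bl.png

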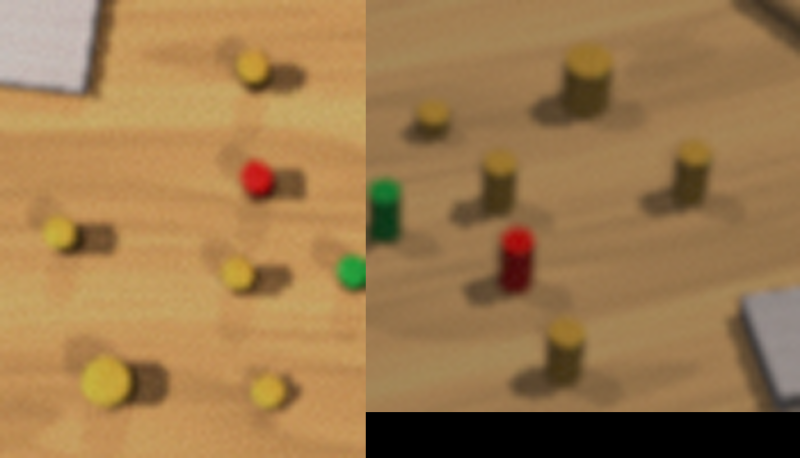

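The close-up shows the top faces of the three blanks. In the scene half they are at (500,160), (693,152) and (567,330), and the offcut is at (433,113). Estimates:

| Item | Position (m) |
|---|---|
| Blank A | (.666, .107) |
| Blank B | (.557, .229) |
| Blank C | (.531, .1145) |
| Mouth | (.4945, -.1547), magazine yaw about -0.163 |

I'll go to blank B with the jaws along the magazine's x.

Call:
step_arm:
  steps:
    - [0,0,-0.14,3.7,-3.2,-0.5,50]
    - [0,0,-0.28,7.4,-6.4,-1,50]
    - [0,0,-0.42,11.1,-9.6,-1.5,50]
    - [0,0,-0.56,14.8,-12.8,-2,50]
    - [0,0,-0.7,18.5,-16,-3,50]
    - [0,0,-0.84,22.2,-19.2,-4,50]
    - [0,0,-0.98,25.9,-22.4,-5,50]
    - [0,0,-1.12,29.6,-25.6,-6,50]
  squeeze: 40

```text
clock: 1.1
tcp_pos: [0.4492, 0.323, 0.171]
tcp_rot: [3.141, -0.0, 1.76]
wrist_force: [0.6, 0.4, -0.2]
gripper_width: 0.0427
gripper_force: 0.0
```

Call:
step_arm:
  steps:
    - [0,0,-0.12,3.7,-3.2,-2,50]
    - [0,0,-0.24,7.4,-6.4,-4,50]
    - [0,0,-0.358,10.9,-9.5,-6,50]
    - [0,0,-0.358,10.9,-9.5,-9,50]
    - [0,0,-0.358,10.9,-9.5,-12,50]
    - [0,0,-0.358,10.9,-9.5,-14,50]
    - [0,0,-0.358,10.9,-9.5,-15.6,50]
    - [0,0,-0.358,10.9,-9.5,-15.6,50]

```text
clock: 1.9
tcp_pos: [0.555, 0.2288, 0.013]
tcp_rot: [-3.137, 0.002, 1.408]
wrist_force: [-1.3, 0.1, 0.2]
gripper_width: 0.0428
gripper_force: 0.0
```

Call:
step_arm:
  steps:
    - [0,0,0,0,0,0,10]
    - [0,0,0,0,0,0,10]
    - [0,0,0,0,0,0,10]
    - [0,0,0,0,0,0,10]
    - [0,0,0,0,0,0,10]
    - [0,0,0,0,0,3,10]
    - [0,0,0,0,0,8,10]
    - [0,0,0,0,0,12,10]

```text
clock: 2.7
tcp_pos: [0.5567, 0.2294, 0.137]
tcp_rot: [-3.141, -0.0, 1.408]
wrist_force: [1.0, 0.7, -1.2]
gripper_width: 0.0204
gripper_force: 39.5
```

Call:
step_arm:
  steps:
    - [0,0,0,-0.7,-4.4,2,10]
    - [0,0,0,-1.5,-9.2,4,10]
    - [0,0,0,-2.3,-14,6,10]
    - [0,0,0,-3.1,-18.8,8,10]
    - [0,0,0,-3.9,-23.6,8.5,10]
    - [0,0,0,-4.7,-28.4,8.5,10]
    - [0,0,0,-5.4,-33.2,8.5,10]
    - [0,0,0,-6.2,-38,8.5,10]

```text
clock: 3.5
tcp_pos: [0.4945, -0.1501, 0.2207]
tcp_rot: [3.141, 0.0, 1.408]
wrist_force: [2.0, 0.3, -1.1]
gripper_width: 0.0203
gripper_force: 39.5
```

```bash
python3 - <<'E'
from h import *
o=[]
for n,(x0,y0) in {'top':(275,180),'scene':(125,120)}.items():
    f=grab(n); o.append(cv2.resize(f['color'][y0:y0+80,x0:x0+80],(400,400),interpolation=cv2.INTER_CUBIC))
cv2.imwrite('pics/over1.png',np.hstack(o)); s=sensors.observe(); print(s['tcp_pos'],s['tcp_rot'],s['wrist_force'])
E
```

```text
[ 0.49446619 -0.15426797  0.22065035] [3.14044876e+00 3.13785416e-03 1.40206161e+00] [-0.41374871  0.99837696 -0.70304961]
```

View pics/over1.png

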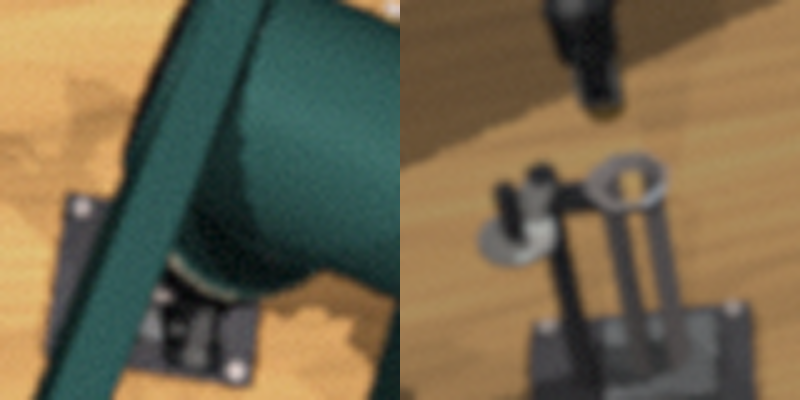

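The scene half shows the held blank's tip at crop (605,105) above the mouth at (627,183). In the top view the arm hides the mouth. I'll compare this with the projections.

```bash
python3 - <<'E'
from h import *
f=grab('scene')
c=lambda p:((np.array(p)-[125,120]+.5)*5-.5+[400,0]).round(1)
print('mouth proj',c(proj(f,[.4945,-.1547,.158])))
s=sensors.observe();t=s['tcp_pos']; print(t)
for z in (.205,.2067,.2467): print(z,c(proj(f,[t[0],t[1],z])))
print('dx 1cm',c(proj(f,[t[0]+.01,t[1],.2067])),'dy 1cm',c(proj(f,[t[0],t[1]+.01,.2067])))
a=cv2.resize(f['color'][115:165,140:190],(600,600),interpolation=cv2.INTER_CUBIC)
a=cv2.convertScaleAbs(a,alpha=1.6,beta=15)
cv2.imwrite('pics/over2.png',a)
E
```

```text
mouth proj [624.8 176.6]
[ 0.49460393 -0.15126088  0.22042112]
0.205 [618.8 104.9]
0.2067 [618.3 102.3]
0.2467 [606.7  38.6]
dx 1cm [622.  115.4] dy 1cm [638.6  98.1]
```

View pics/over2.png

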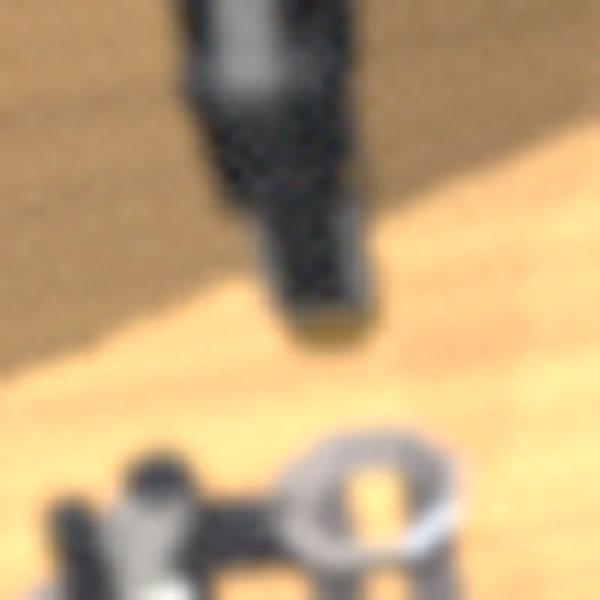

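The blank hangs about 2 mm toward -y of the mouth in scene pixels: its foot centre is at (330,317) and the mouth centre at (374,493) in the zoom. I'll correct +0.2 cm in y and lower it into the funnel.

Call:
step_arm:
  steps:
    - [0,0,0,0,0.2,-1,10]
    - [0,0,0,0,0.2,-2,10]
    - [0,0,0,0,0.2,-3,10]
    - [0,0,0,0,0.2,-4,10]
    - [0,0,0,0,0.2,-4.6,10]
    - [0,0,0,0,0.2,-5.1,10]
    - [0,0,0,0,0.2,-5.6,10]
    - [0,0,0,0,0.2,-5.6,10]

```text
clock: 4.45
tcp_pos: [0.4962, -0.1482, 0.1671]
tcp_rot: [3.139, 0.004, 1.409]
wrist_force: [-7.1, -4.8, 24.6]
gripper_width: 0.0206
gripper_force: 48.4
```

Call:
step_arm:
  steps:
    - [0,0,0,0,0,0.6,10]
    - [0,0,0,-0.15,-0.1,0.8,10]
    - [0,0,0,-0.3,-0.2,0.8,10]
    - [0,0,0,-0.3,-0.2,0.6,10]
    - [0,0,0,-0.3,-0.2,0.4,10]
    - [0,0,0,-0.3,-0.2,0.2,10]
    - [0,0,0,-0.3,-0.2,0,10]
    - [0,0,0,-0.3,-0.2,0,10]

```text
clock: 5.25
tcp_pos: [0.4926, -0.149, 0.1667]
tcp_rot: [3.14, 0.001, 1.408]
wrist_force: [-4.8, 1.1, 20.2]
gripper_width: 0.0204
gripper_force: 48.6
```

Call:
step_arm:
  steps:
    - [0,0,0,0,0,0.6,10]
    - [0,0,0,-0.15,0,0.8,10]
    - [0,0,0,-0.3,0,0.8,10]
    - [0,0,0,-0.3,0,0.6,10]
    - [0,0,0,-0.3,0,0.4,10]
    - [0,0,0,-0.3,0,0.2,10]
    - [0,0,0,-0.3,0,0,10]
    - [0,0,0,-0.3,0,0,10]

```text
clock: 6.05
tcp_pos: [0.4893, -0.1486, 0.1671]
tcp_rot: [3.141, 0.001, 1.408]
wrist_force: [-8.3, 2.5, 30.3]
gripper_width: 0.0206
gripper_force: 50.5
```

```bash
python3 - <<'E'
from h import *
f=grab('scene')
a=cv2.resize(f['color'][115:165,140:190],(600,600),interpolation=cv2.INTER_CUBIC)
a=cv2.convertScaleAbs(a,alpha=1.6,beta=15)
cv2.imwrite('pics/over3.png',a)
for i in range(3):
  grab('scene');s=sensors.observe();print(s['tcp_pos'],s['wrist_force'],s['torque'])
E
```

```text
[ 0.48934654 -0.14862568  0.16713855] [-8.29986548  1.63033272 31.47917201] [0.60906027 1.72221061 0.06058568]
[ 0.48934222 -0.14864107  0.1671307 ] [-8.58652392  2.5645916  29.68443843] [0.66003511 1.77263933 0.07637138]
[ 0.48937145 -0.14863371  0.16713679] [-9.09375456  1.83660159 30.55868753] [0.72150307 1.7873996  0.12832099]
```

View pics/over3.png

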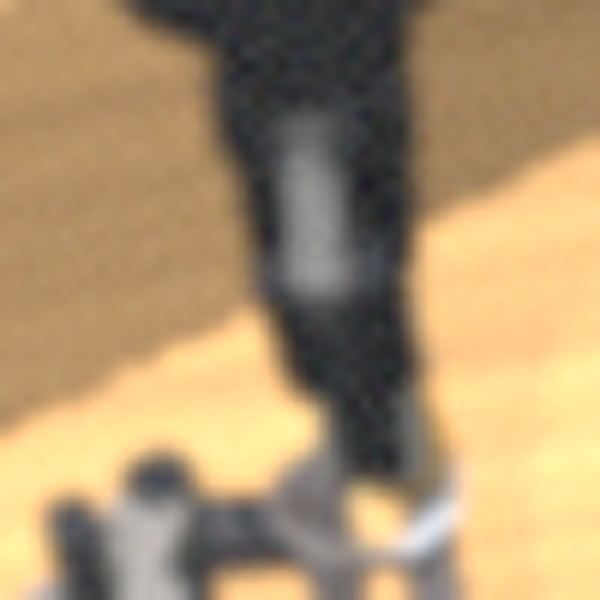

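The blank is resting on the rim rather than entering, and the zoom shows brass to the right (+y) of the fingertip near (440,440). I'll lift clear and measure the brass and rim numerically.

Call:
step_arm:
  steps:
    - [0,0,0,0.1,0,1,10]
    - [0,0,0,0.2,0,2,10]
    - [0,0,0,0.3,0,3,10]
    - [0,0,0,0.3,0,4,10]
    - [0,0,0,0.3,0,4.5,10]
    - [0,0,0,0.3,0,4.5,10]
    - [0,0,0,0.3,0,4.5,10]
    - [0,0,0,0.3,0,4.5,10]

```text
clock: 7.05
tcp_pos: [0.4918, -0.1482, 0.2088]
tcp_rot: [-3.14, -0.0, 1.408]
wrist_force: [-0.0, 0.1, -1.2]
gripper_width: 0.0207
gripper_force: 46.2
```

```bash
python3 - <<'E'
from h import *
F=[grab('scene') for i in range(6)]; f=F[0]
c=np.mean([g['color'].astype(float) for g in F],0).astype('uint8')
s=sensors.observe();t=s['tcp_pos'];print(t,s['wrist_force'],s['gripper_width'])
print('tcp axis px at tcp-14mm',proj(f,[t[0],t[1],t[2]-.014]),'tcp',proj(f,t),'mouth',proj(f,[.4945,-.1547,.158]))
h=cv2.cvtColor(c,cv2.COLOR_BGR2HSV)
for v in range(132,150):
    print(v,' '.join(f'{h[v,u,0]:3d}/{h[v,u,2]:3d}' for u in range(158,177)))
E
```

```text
[ 0.49203343 -0.14827733  0.20901848] [ 0.35660917 -0.7199762  -1.40392153] 0.020556072691118185
tcp axis px at tcp-14mm (np.float64(169.9279040576834), np.float64(142.72824370338648)) tcp (np.float64(169.15385222908924), np.float64(138.42012253788963)) mouth (np.float64(169.5573405713318), np.float64(154.910237135544))
132  16/102  16/ 97  17/ 77  15/ 48   0/ 24 105/ 22 120/ 27 110/ 25 110/ 26 105/ 26 100/ 23 120/ 22 105/ 20  15/ 22  16/ 47  16/ 85  17/124  17/141  16/145
133  16/103  17/ 97  16/ 82  16/ 54  10/ 28 105/ 23 100/ 26 120/ 28 110/ 28   0/ 25 120/ 24  90/ 22 120/ 19  30/ 28  18/ 52  17/ 95  17/133  16/153  16/157
134  16/103  17/100  16/ 88  16/ 66  14/ 42  15/ 31 120/ 27 150/ 25 100/ 23 120/ 21 105/ 21 120/ 22 120/ 22  30/ 34  16/ 60  17/102  17/140  16/159  17/163
135  16/103  17/101  16/ 95  17/ 82  16/ 68  16/ 57  17/ 45  30/ 31 110/ 24  80/ 20 135/ 21  90/ 19 120/ 28  60/ 41  15/ 65  17/103  16/143  16/162  16/165
136  16/101  16/101  17/102  16/101  17/ 98  17/ 91  15/ 73  13/ 47   0/ 25 105/ 20 110/ 21 105/ 21  90/ 29  60/ 46  18/ 65  17/ 98  17/136  17/156  16/16
[... 1329 characters left out ...]
/154  16/149  17/137  17/130  17/133  16/142  16/151  16/155  16/155  16/153
146  16/158  16/158  16/158  16/159  16/157  16/158  16/159  16/159  16/161  16/162  17/161  16/158  16/157  17/158  16/162  17/163  16/164  17/161  17/160
147  16/159  16/160  16/161  16/161  16/161  16/161  16/163  17/164  17/165  17/165  17/166  17/166  17/168  18/167  18/168  18/168  18/167  18/168  17/167
148  16/164  16/164  16/165  16/167  17/166  17/166  17/167  17/168  17/169  18/169  18/169  18/169  18/169  18/169  18/169  19/169  18/169  18/169  17/169
149  17/168  17/168  17/168  17/168  17/169  18/169  18/169  18/169  18/169  18/168  18/167  18/166  18/164  19/163  18/162  18/163  18/165  18/168  17/168
```

The blank is centred on the TCP but has slid up about 5 mm in the grip. Its foot is landing on the +y part of the rim. The magazine estimate from the top view (y ≈ -0.154) looks right, so I'll shift to (0.494, -0.154) and lower again.

Call:
step_arm:
  steps:
    - [0,0,0,0.2,-0.6,0,10]
    - [0,0,0,0.2,-0.6,-1,10]
    - [0,0,0,0.2,-0.6,-2,10]
    - [0,0,0,0.2,-0.6,-3,10]
    - [0,0,0,0.2,-0.6,-3.6,10]
    - [0,0,0,0.2,-0.6,-4.1,10]
    - [0,0,0,0.2,-0.6,-4.5,10]
    - [0,0,0,0.2,-0.6,-4.5,10]

```text
clock: 8.15
tcp_pos: [0.4939, -0.1542, 0.1637]
tcp_rot: [-3.141, -0.0, 1.408]
wrist_force: [0.3, 0.3, -1.0]
gripper_width: 0.0202
gripper_force: 46.2
```

It's below the rim with no contact. I'll go slightly lower and release.

Call:
step_arm:
  steps:
    - [0,0,0,0,0,-0.2,10]
    - [0,0,0,0,0,-0.35,10]
    - [0,0,0,0,0,-0.35,10]
    - [0,0,0,0,0,-0.35,45]
    - [0,0,0,0,0,-0.35,50]
    - [0,0,0,0,0,-0.35,50]
    - [0,0,0,0,0,2,50]
    - [0,0,0,0,0,6,50]

```text
clock: 8.95
tcp_pos: [0.4921, -0.1534, 0.2227]
tcp_rot: [-3.136, -0.002, 1.408]
wrist_force: [0.7, -0.7, -1.0]
gripper_width: 0.0426
gripper_force: 0.0
```

```bash
python3 - <<'E'
from h import *
F=[grab('scene') for i in range(4)]; f=F[0]
c=np.mean([g['color'].astype(float) for g in F],0).astype('uint8')
s=sensors.observe();t=s['tcp_pos'];print(t,s['wrist_force'],s['gripper_width'])
a=cv2.resize(c[110:210,130:230],(600,600),interpolation=cv2.INTER_CUBIC)
cv2.imwrite('pics/rel1.png',cv2.convertScaleAbs(a,alpha=1.5,beta=15))
for z in (.025,.045,.065,.158): print(z,proj(f,[.494,-.154,z]))
E
```

```text
[ 0.49494079 -0.15467616  0.22529389] [ 0.98579479  0.80963845 -1.88426734] 0.04275367300436634
0.025 (np.float64(176.35193926762815), np.float64(190.17262509851923))
0.045 (np.float64(175.4349134418406), np.float64(185.21283694799007))
0.065 (np.float64(174.4950013204633), np.float64(180.12926692078616))
0.158 (np.float64(169.79728526744054), np.float64(154.72139316289972))
```

View pics/rel1.png

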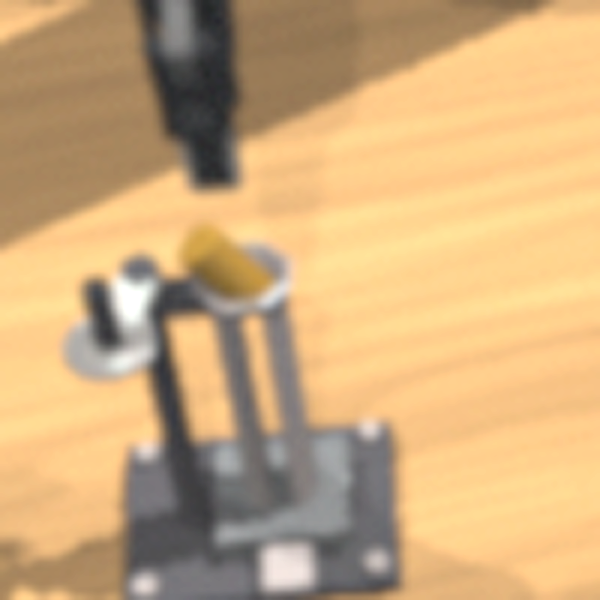

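The blank tipped: it leans about 36° toward -y in the funnel, with its top at (203,245) and its lower end near (258,290) in the crop. I'll grip its protruding upper end, still closing along x, and lift it out.

Call:
step_arm:
  steps:
    - [0,0,0,-0.25,-1.05,0,50]
    - [0,0,0,-0.25,-1.05,-1.5,50]
    - [0,0,0,-0.25,-1.05,-3,50]
    - [0,0,0,-0.25,-1.05,-4.5,50]
    - [0,0,0,-0.25,-1.05,-5.5,50]
    - [0,0,0,-0.25,-1.05,-6.2,50]
    - [0,0,0,-0.25,-1.05,-6.2,50]
    - [0,0,0,-0.25,-1.05,-6.2,30]
  squeeze: 40

```text
clock: 9.95
tcp_pos: [0.4918, -0.165, 0.1623]
tcp_rot: [-3.141, 0.0, 1.408]
wrist_force: [-0.8, -0.4, -0.4]
gripper_width: 0.0295
gripper_force: 0.0
```

Call:
step_arm:
  steps:
    - [0,0,0,0,0,0,5]
    - [0,0,0,0,0,0,5]
    - [0,0,0,0,0,0,5]
    - [0,0,0,0,0,0,5]
    - [0,0,0,0,0,0,5]
    - [0,0,0,0,0,0,5]
    - [0,0,0,0,0,0.2,5]
    - [0,0,0,0,0,0.5,5]

```text
clock: 10.75
tcp_pos: [0.4913, -0.1648, 0.1669]
tcp_rot: [-3.14, -0.0, 1.408]
wrist_force: [-0.1, -0.0, -1.2]
gripper_width: 0.0203
gripper_force: 39.3
```

Call:
step_arm:
  steps:
    - [0,0,0,0,-0.5,1.5,5]
    - [0,0,0,0,-0.5,3.5,5]
    - [0,0,0,0,0,6.5,5]
    - [-0.12,0.02,0,0,0,9,5]
    - [-0.25,0.04,0,0,0,10,5]
    - [-0.37,0.06,0,0,0,10,5]
    - [-0.5,0.08,0,0,0,10,5]
    - [-0.61,0.1,0,0,0,10,5]

```text
clock: 11.55
tcp_pos: [0.4915, -0.1641, 0.2679]
tcp_rot: [3.14, 0.623, 1.407]
wrist_force: [-1.3, -0.6, -1.2]
gripper_width: 0.0204
gripper_force: 39.3
```

Call:
step_arm:
  steps:
    - [0,0,0,2,2,0,5]
    - [0,0,0,4,5,0,5]
    - [0,0,0,7,8,0,5]
    - [0,0,0,10,11,-2,5]
    - [0,0,0,11,12,-5,5]
    - [0,0,0,11,12,-9,5]
    - [0,0,0,11,12,-13,5]
    - [0,0,0,11,12,-13,5]

```text
clock: 12.35
tcp_pos: [0.5972, -0.0447, 0.1317]
tcp_rot: [-3.128, 0.62, 1.415]
wrist_force: [-1.5, -0.5, -1.4]
gripper_width: 0.0202
gripper_force: 39.5
```

```bash
python3 - <<'E'
from h import *
F=[grab('scene') for i in range(4)]; f=F[0]
c=np.mean([g['color'].astype(float) for g in F],0).astype('uint8'); np.save('held.npy',c)
s=sensors.observe();t=s['tcp_pos'];print(t,s['tcp_rot'],s['wrist_force'],s['gripper_width'])
u,v=map(int,proj(f,t)); print(u,v)
h=cv2.cvtColor(c,cv2.COLOR_BGR2HSV).astype(int)
for r in range(v-12,v+16):
    print(r,' '.join(f'{h[r,k,0]:3d}/{h[r,k,2]:3d}' for k in range(u-11,u+12)))
E
```

```text
[ 0.60281205 -0.04498248  0.13944369] [3.13797391 0.61793736 1.40555361] [ 0.19145855 -0.05131451 -1.40820508] 0.020270600186774596
223 180
168  16/169  16/167  16/168  16/167  16/169  16/169  16/171  16/171  16/172  16/175  16/173  15/162  16/139  16/107  16/ 74  15/ 46  90/ 30 120/ 26 105/ 23  90/ 23 113/ 23 120/ 25 113/ 26
169  16/166  16/167  16/170  16/172  16/174  16/175  16/176  16/177  16/178  16/178  16/168  16/144  15/110  14/ 76  24/ 47  90/ 28 150/ 21 120/ 21 120/ 23 120/ 22  60/ 26 120/ 26 120/ 24
170  16/171  16/172  16/175  16/176  16/178  16/178  16/178  16/178  16/178  16/173  16/154  15/119  15/ 80  18/ 49  75/ 29 120/ 20 120/ 21 120/ 22 150/ 20 120/ 25 110/ 26 100/ 28   6/ 34
171  16/177  16/177  16/178  16/177  16/178  16/177  16/176  16/176  16/173  16/160  15/131  15/ 91  17/ 54 120/ 31 105/ 22  90/ 21  15/ 22  90/ 23 150/ 25 120/ 26 120/ 29   0/ 26  13/ 47
172  16/178  16/177  16/176  16/176  16/176  16/174  16/174  16/171  15/162  16/136  14/ 99  15/ 61  18/ 38  12/ 25  23/ 23 120/ 23 135/ 24 120/ 26 120/ 28 100/ 27 110/ 27 150/ 26  14/ 56
173  16/176  16/174 
[... 3603 characters left out ...]
  17/181  17/181  17/180  17/179  17/178  17/175  17/173  16/173  16/175  17/178  17/181  17/181  17/181  17/181  17/180  17/180  17/181
193  17/179  17/180  17/180  17/180  17/181  17/180  18/180  17/181  18/181  17/182  17/180  17/181  17/180  16/181  16/180  17/181  17/181  17/181  17/180  17/180  17/179  17/180  17/180
194  17/178  18/181  18/180  18/180  18/181  17/181  17/181  17/181  17/180  16/180  17/180  17/180  17/180  17/181  16/181  17/182  17/180  17/181  17/180  17/180  17/178  17/178  17/177
195  18/169  17/178  17/181  17/180  17/180  17/179  17/179  16/180  17/180  17/180  17/181  17/181  17/180  17/181  17/181  17/180  16/180  17/178  17/176  17/176  16/175  16/173  16/172
```

The held blank is now upright: its left edge sits at column 220.5 and right edge at 228.5. Its foot is about 25 mm below the tilted TCP, which is plenty of protrusion to insert directly. Now I'll pin down the mouth centre numerically in both initial images.

```bash
python3 - <<'E'
from h import *
for n,(x0,y0,x1,y1),(mu,mv) in (('top',(270,195,350,260),(309,232)),('scene',(155,140,190,175),(170.5,155.5))):
    c=cv2.imread(f'pics/{n}0.png'); h=cv2.cvtColor(c,cv2.COLOR_BGR2HSV).astype(int); print(n)
    for v in range(int(mv)-11,int(mv)+11): print(v,' '.join(f'{h[v,k,1]:3d}/{h[v,k,2]:3d}' for k in range(int(mu)-11,int(mu)+12)))
f=grab('scene'); g=grab('top')
F=lambda p:np.round(p,1)
print(F(proj(f,[.494,-.154,.158])),F(proj(g,[.494,-.154,.158])))
for n,q in (('s',f),('t',g)):
    for d in ([.0205,0,0],[-.0205,0,0],[0,.0205,0],[0,-.0205,0]): print(n,d,F(proj(q,np.array([.494,-.154,.158])+d)))
for y in (-.045,-.041,-.037): print(y,F(proj(f,[.603,y,.1135])))
E
```

```text
top
221   9/ 55  20/ 63  23/ 87  31/149  23/179  23/188  22/188  22/188  24/193  22/185  30/163  56/110 112/107 131/142 139/160 140/170 146/175 143/177 145/187 144/190 141/192 141/196 143/192
222   4/ 58   5/ 56  19/ 92  23/145  24/177  25/187  26/185  24/190  23/192  22/182  25/143  30/ 94  43/ 72  81/ 95 105/107 107/119 114/136 124/140 126/152 129/162 134/168 130/177 136/180
223  13/ 60  21/ 60  19/ 94  26/146  25/166  28/175  25/184  25/191  24/190  27/179  23/134  23/ 89  18/ 69  10/ 73  24/ 73  32/ 80  48/ 85  54/ 90  66/ 96  75/109  98/114 110/128 122/134
224  12/ 62  16/ 64  26/ 99  26/147  30/169  25/166  26/177  26/186  26/185  27/172  23/131  19/106  14/ 94  19/ 94   9/ 83  13/ 80  17/ 73  20/ 75  17/ 77  10/ 73  17/ 74  35/ 81  54/ 94
225   4/ 72   7/ 71   8/ 97  21/144  23/156  25/163  28/175  23/176  26/170  27/152  22/137  22/126  27/123  18/114  14/107  14/ 94  10/ 77  20/ 77  22/ 70  14/ 71  17/ 73  17/ 74  11/ 72
226   8/ 91   0/ 85   8/ 99  22/129  20/141  25/151  24/161  28/155  29/140  31/125  34/127  28/129  29/125  30/127  28/128  26/120  13/ 96  10/ 79  11/ 71 
[... 6824 characters left out ...]
6 128/152 126/154 125/155 125/149 106/123  71/ 86  27/ 66  13/ 61  49/ 73  94/108 119/144 124/152 109/131  72/ 95  20/ 77  14/ 75  39/ 86  89/114 113/144 123/153 127/153
165 127/150 126/162 126/162 128/160 128/160 125/155 115/129  82/ 93  26/ 68  13/ 61  34/ 67  94/ 98 118/136 126/148 113/131  73/ 98  26/ 77  13/ 76  29/ 80  82/109 115/140 125/153 126/154
[169.8 154.7] [308.7 231.5]
s [0.0205, 0, 0] [171.3 160.2]
s [-0.0205, 0, 0] [168.3 149.4]
s [0, 0.0205, 0] [177.8 153. ]
s [0, -0.0205, 0] [161.7 156.4]
t [0.0205, 0, 0] [308.5 223.8]
t [-0.0205, 0, 0] [309.  239.2]
t [0, 0.0205, 0] [301.  231.5]
t [0, -0.0205, 0] [316.5 231.4]
-0.045 [223.8 187.7]
-0.041 [225.4 187.3]
-0.037 [226.9 187. ]
```

Mouth centre: scene (170.15,155.9) and top (308.6,232.4), giving about (.494, -.1535). The held foot is about 1.5 mm toward +y of the TCP. I'll move over the mouth and insert with the tool still tilted.

Call:
step_arm:
  steps:
    - [0,0,0,0,0,4,5]
    - [0,0,0,0,0,8,5]
    - [0,0,0,-3,-3,9,5]
    - [0,0,0,-6,-6,9,5]
    - [0,0,0,-9,-9,9,5]
    - [0,0,0,-10.9,-11,9,5]
    - [0,0,0,-10.9,-11,7,5]
    - [0,0,0,-10.9,-11,6,5]

```text
clock: 13.45
tcp_pos: [0.4922, -0.1554, 0.1983]
tcp_rot: [3.138, 0.618, 1.404]
wrist_force: [-0.0, -0.4, -1.2]
gripper_width: 0.0201
gripper_force: 39.7
```

Call:
step_arm:
  steps:
    - [0,0,0,0,0,0,5]
    - [0,0,0,0,0,-0.5,5]
    - [0,0,0,0,0,-1,5]
    - [0,0,0,0,0,-1.4,5]
    - [0,0,0,0,0,-1.8,5]
    - [0,0,0,0,0,-2.2,5]
    - [0,0,0,0,0,-2.2,5]
    - [0,0,0,0,0,-2.2,5]

```text
clock: 14.25
tcp_pos: [0.4927, -0.1549, 0.1752]
tcp_rot: [-3.141, 0.618, 1.408]
wrist_force: [-0.2, 0.6, -2.2]
gripper_width: 0.0199
gripper_force: 39.7
```

Call:
step_arm:
  steps:
    - [0,0,0,0,0,-0.2,5]
    - [0,0,0,0,0,-0.4,5]
    - [0,0,0,0,0,-0.6,5]
    - [0,0,0,0,0,-0.7,5]
    - [0,0,0,0,0,-0.7,5]
    - [0,0,0,0,0,-0.7,5]
    - [0,0,0,0,0,-0.7,5]
    - [0,0,0,0,0,-0.7,5]

```text
clock: 15.05
tcp_pos: [0.4927, -0.1548, 0.1683]
tcp_rot: [3.141, 0.618, 1.408]
wrist_force: [-0.2, 0.1, -0.7]
gripper_width: 0.02
gripper_force: 39.7
```

Call:
step_arm:
  steps:
    - [0,0,0,0,0,0,30]
    - [0,0,0,0,0,0,50]
    - [0,0,0,0,0,0,50]
    - [0,0,0,0,0,0,50]
    - [0,0,0,0,0,3,50]
    - [0.15,-0.024,0,0,1,7,50]
    - [0.3,-0.049,0,0,2,8,50]
    - [0.45,-0.073,0,0.5,4,8,50]

```text
clock: 15.85
tcp_pos: [0.4997, -0.1148, 0.252]
tcp_rot: [3.135, 0.164, 1.408]
wrist_force: [-0.4, 0.2, 0.3]
gripper_width: 0.0426
gripper_force: 0.0
```

```bash
cat > slot.py <<'E'
from h import *
F=[grab('scene') for i in range(3)]
c=np.mean([g['color'].astype(float) for g in F],0)
c0=cv2.imread('pics/scene0.png').astype(float)
d=np.abs(c-c0).sum(2)
s=sensors.observe();print(s['tcp_pos'].round(4),s['tcp_rot'].round(3),s['gripper_width'],s['clock'])
h=cv2.cvtColor(c.astype('uint8'),cv2.COLOR_BGR2HSV)
for z in np.arange(.03,.16,.008):
    u,v=proj(F[0],[.51,-.157,z]);u=int(round(u));v=int(round(v)); print(round(z,3),u,v,'diff',d[v,u-1:u+3].astype(int),'hsv',h[v,u].tolist(),h[v,u+1].tolist())
print('rim surroundings diff',d[138:160,155:185].max(1).astype(int))
E
python3 slot.py
```

```text
[ 0.4975 -0.1168  0.2492] [3.14  0.171 1.404] 0.042292080982932745 16.0
0.03 176 193 diff [22 34 32 19] hsv [17, 106, 70] [17, 91, 70]
0.038 176 191 diff [45 56 51 25] hsv [19, 170, 75] [18, 154, 73]
0.046 175 189 diff [28 51 57 39] hsv [19, 148, 74] [19, 163, 75]
0.054 175 187 diff [33 66 89 50] hsv [19, 161, 76] [19, 162, 74]
0.062 175 185 diff [ 58 105 120  69] hsv [20, 167, 75] [18, 140, 73]
0.07 174 183 diff [23 53 73 64] hsv [19, 154, 78] [19, 166, 80]
0.078 174 181 diff [ 51 105 115  82] hsv [19, 171, 79] [19, 155, 79]
0.086 173 179 diff [ 15  59 110 120] hsv [17, 120, 83] [18, 144, 90]
0.094 173 177 diff [ 6  2 10 11] hsv [16, 119, 126] [16, 128, 140]
0.102 173 175 diff [ 7 14  9  7] hsv [16, 118, 140] [16, 121, 148]
0.11 172 173 diff [ 9  8 16 10] hsv [15, 107, 121] [16, 120, 145]
0.118 172 170 diff [ 6  9 12  9] hsv [16, 120, 142] [16, 122, 153]
0.126 171 168 diff [ 9  3 15 17] hsv [16, 102, 112] [16, 122, 146]
0.134 171 166 diff [7 9 9 7] hsv [16, 117, 131] [16, 124, 150]
0.142 171 164 diff [ 4  7 11  4] hsv [16, 121, 148] [16, 123, 156]
0.15 170 162 diff [ 5  5  8 10] hsv [14, 57, 94] [15, 86, 113]
0.158 170 159 diff [10  6  9 14] hsv [16, 97, 147] [17, 102, 160]
rim surroundings diff [ 17  16  18  16  15  17  16  14  15  17  15  17  14  54  85  81  49  57
  91 117 110 100]
```

Blank 1 is in the tube: brass shows in the sight slot up to about 0.08. Next is blank C, gripped higher on the blank, with the tool righted.

Call:
step_arm:
  steps:
    - [0.08,-0.013,0,0.6,4,-1,50]
    - [0.16,-0.027,0,1.2,8,-2,50]
    - [0.16,-0.027,0,1.9,12.5,-4,50]
    - [0.16,-0.027,0,2.6,17,-6,50]
    - [0.16,-0.027,0,3.3,21,-8,50]
    - [0.16,-0.027,0,3.35,22.95,-11,50]
    - [0.16,-0.027,0,3.35,22.95,-15,50]
    - [0.16,-0.027,0,3.35,22.95,-17,50]

```text
clock: 16.8
tcp_pos: [0.5271, 0.1155, 0.0738]
tcp_rot: [-3.135, 0.012, 1.413]
wrist_force: [-0.8, -0.3, -0.5]
gripper_width: 0.0428
gripper_force: 0.0
```

Call:
step_arm:
  steps:
    - [0,0,0,0,0,0,50]
    - [0,0,0,0,0,-1.5,50]
    - [0,0,0,0,0,-3,50]
    - [0,0,0,0,0,-4.5,50]
    - [0,0,0,0,0,-5.5,50]
    - [0,0,0,0,0,-5.5,50]
    - [0,0,0,0,0,-5.5,50]
    - [0,0,0,0,0,-5.5,50]

```text
clock: 17.6
tcp_pos: [0.5318, 0.1147, 0.024]
tcp_rot: [3.14, 0.006, 1.408]
wrist_force: [0.0, 0.2, 0.1]
gripper_width: 0.0427
gripper_force: 0.0
```

Call:
step_arm:
  steps:
    - [0,0,0,0,0,-0.4,50]
    - [0,0,0,0,0,-0.4,30]
    - [0,0,0,0,0,-0.4,5]
    - [0,0,0,0,0,-0.4,5]
    - [0,0,0,0,0,-0.4,5]
    - [0,0,0,0,0,-0.4,5]
    - [0,0,0,0,0,-0.4,5]
    - [0,0,0,0,0,-0.4,5]
  squeeze: 45

```text
clock: 18.4
tcp_pos: [0.5312, 0.1146, 0.0195]
tcp_rot: [3.141, 0.006, 1.408]
wrist_force: [-1.1, 0.1, 4.7]
gripper_width: 0.0203
gripper_force: 44.1
```

Call:
step_arm:
  steps:
    - [0,0,0,0,0,2,5]
    - [0,0,0,0,0,6,5]
    - [0,0,0,0,0,11,5]
    - [0,0,0,0,-3,15,5]
    - [0,0,0,-0.5,-7,18.5,5]
    - [0,0,0,-1,-11.5,20,5]
    - [0,0,0,-1.5,-16,20.5,5]
    - [0,0,0,-2,-20,20.5,5]

```text
clock: 19.2
tcp_pos: [0.5115, -0.0875, 0.2255]
tcp_rot: [3.139, 0.006, 1.408]
wrist_force: [0.3, -0.3, -0.3]
gripper_width: 0.0205
gripper_force: 44.4
```

Call:
step_arm:
  steps:
    - [0,0,0,-0.8,-3,0,5]
    - [0,0,0,-1.7,-6.8,0,5]
    - [0,0,0,-1.7,-6.8,0,5]
    - [0,0,0,-1.7,-6.8,0,5]
    - [0,0,0,-1.7,-6.8,0,5]
    - [0,0,0,-1.7,-6.8,0,5]
    - [0,0,0,-1.7,-6.8,0,5]
    - [0,0,0,-1.7,-6.8,0,5]

```text
clock: 20.0
tcp_pos: [0.4944, -0.1526, 0.2242]
tcp_rot: [-3.142, 0.006, 1.409]
wrist_force: [0.3, 0.4, -1.3]
gripper_width: 0.0206
gripper_force: 44.4
```

```bash
cat > foot.py <<'E'
from h import *
F=[grab('scene') for i in range(4)]; f=F[0]
c=np.mean([g['color'].astype(float) for g in F],0).astype('uint8')
s=sensors.observe();t=s['tcp_pos'];print(t,s['tcp_rot'],s['wrist_force'],s['gripper_width'],s['clock'])
print('tcp',proj(f,t),'foot20',proj(f,[t[0],t[1],t[2]-.02]))
u,v=map(int,proj(f,[t[0],t[1],t[2]-.02]))
h=cv2.cvtColor(c,cv2.COLOR_BGR2HSV).astype(int); print('u0',u-9)
for r in range(v-9,v+7): print(r,' '.join(f'{h[r,k,0]:3d}/{h[r,k,2]:3d}' for k in range(u-9,u+10)))
E
python3 foot.py
```

```text
[ 0.49426827 -0.15310893  0.22429514] [3.14156045 0.00588564 1.40845   ] [ 1.19236413  0.25547482 -0.31736183] 0.02056357898961866 20.2
tcp (np.float64(166.46607460945373), np.float64(134.6068090947254)) foot20 (np.float64(167.61803058915064), np.float64(140.8658965686817))
u0 158
131  16/ 92  16/ 77  16/ 65  17/ 51  15/ 36  90/ 24 105/ 23  90/ 21 135/ 19 120/ 24 120/ 34  25/ 48  18/ 64  17/ 81  17/ 91  16/ 99  16/111  16/121  16/134
132  16/ 99  16/ 95  16/ 88  15/ 72  12/ 50   0/ 30 120/ 22  90/ 22 150/ 19  98/ 27  60/ 40  23/ 54  17/ 76  17/ 98  16/112  17/122  16/133  16/143  16/149
133  16/102  16/102  16/ 96  16/ 80  17/ 58   0/ 35  90/ 23 100/ 23  90/ 19  90/ 25  60/ 40  15/ 58  16/ 82  16/114  17/135  16/144  17/149  16/154  16/156
134  16/103  16/102  16/ 99  16/ 85  16/ 63  20/ 41  75/ 26 105/ 23 110/ 22   0/ 24   0/ 37  30/ 57  15/ 82  16/118  16/146  17/157  16/159  16/161  17/161
135  16/100  16/101  16/ 98  16/ 88  14/ 69  15/ 49  30/ 28 105/ 22 105/ 22  90/ 23 105/ 33  30/ 51  16/ 79  17/117  17/150  17/163  16/165  16/164  16/163
136  16/100  17/102  17/103  15/ 96  1
[... 977 characters left out ...]
/ 77  19/ 80  19/ 87  18/102  17/123  16/145  16/152  16/154  16/152  16/150
143  16/167  16/167  17/168  17/167  16/167  17/158  17/139  17/116  17/102  17/ 97  18/101  17/112  17/129  16/144  16/154  16/156  17/152  16/149  16/150
144  17/166  17/166  16/165  16/164  17/164  16/162  17/153  16/142  17/133  17/129  16/132  16/141  16/151  17/156  16/158  16/157  16/152  16/150  16/148
145  17/161  16/161  16/160  16/160  16/160  16/159  16/158  16/155  16/153  16/152  16/153  16/156  16/158  16/160  16/159  16/158  16/155  16/152  16/151
146  16/158  16/158  16/158  16/158  16/158  16/158  16/159  16/159  16/160  16/161  16/161  17/161  16/163  17/163  16/163  17/161  17/160  16/159  16/160
```

The foot is at column ~167.2 against 167.6 expected, so it's about 1–2 mm toward -y. I'll shift +0.1 and insert.

Call:
step_arm:
  steps:
    - [0,0,0,0,0.1,-1.5,5]
    - [0,0,0,0,0.1,-3,5]
    - [0,0,0,0,0.1,-4,5]
    - [0,0,0,0,0.1,-4.6,5]
    - [0,0,0,0,0.1,-5,5]
    - [0,0,0,0,0.1,-5.4,5]
    - [0,0,0,0,0.1,-5.8,5]
    - [0,0,0,0,0.1,-5.8,5]

```text
clock: 21.0
tcp_pos: [0.494, -0.1523, 0.166]
tcp_rot: [-3.141, 0.006, 1.408]
wrist_force: [0.2, 0.5, -0.8]
gripper_width: 0.0202
gripper_force: 44.4
```

Clean so far. I'll go a bit lower, release and retract.

Call:
step_arm:
  steps:
    - [0,0,0,0,0,-0.3,5]
    - [0,0,0,0,0,-0.4,5]
    - [0,0,0,0,0,-0.4,5]
    - [0,0,0,0,0,-0.4,5]
    - [0,0,0,0,0,-0.4,30]
    - [0,0,0,0,0,-0.4,50]
    - [0,0,0,0,0,-0.4,50]
    - [0,0,0,0,0,-0.4,50]

```text
clock: 21.8
tcp_pos: [0.4943, -0.1524, 0.1624]
tcp_rot: [3.141, 0.006, 1.408]
wrist_force: [-0.5, 0.7, -0.0]
gripper_width: 0.0426
gripper_force: 0.0
```

Call:
step_arm:
  steps:
    - [0,0,0,0,0,2,50]
    - [0,0,0,0,0,5,50]
    - [0,0,0,1,3,8,50]
    - [0,0,0,2.5,6,9,50]
    - [0,0,0,4,9,9,50]
    - [0,0,0,5.5,12,8,50]
    - [0,0,0,7.5,15,6,50]
    - [0,0,0,10,18,4,50]

```text
clock: 22.6
tcp_pos: [0.5947, 0.029, 0.2023]
tcp_rot: [3.14, 0.006, 1.408]
wrist_force: [0.5, -1.1, 0.2]
gripper_width: 0.0428
gripper_force: 0.0
```

```bash
python3 slot.py
```

```text
[0.5941 0.0293 0.2006] [-3.139  0.006  1.411] 0.04260897105047109 22.75
0.03 176 193 diff [27 40 37 23] hsv [16, 109, 75] [17, 93, 74]
0.038 176 191 diff [49 62 54 28] hsv [19, 168, 79] [19, 149, 77]
0.046 175 189 diff [32 54 63 44] hsv [19, 142, 77] [19, 177, 78]
0.054 175 187 diff [32 66 75 40] hsv [19, 163, 78] [19, 155, 79]
0.062 175 185 diff [ 54 101 110  57] hsv [20, 178, 79] [19, 139, 77]
0.07 174 183 diff [25 53 70 58] hsv [20, 156, 80] [19, 167, 81]
0.078 174 181 diff [ 43 105 115  81] hsv [20, 166, 77] [19, 150, 78]
0.086 173 179 diff [ 17  87 148 144] hsv [18, 143, 75] [19, 173, 78]
0.094 173 177 diff [ 38 123 161 127] hsv [19, 157, 78] [19, 163, 78]
0.102 173 175 diff [ 76 143 162 107] hsv [19, 163, 78] [19, 154, 78]
0.11 172 173 diff [ 18 104 141 132] hsv [19, 153, 80] [19, 168, 85]
0.118 172 170 diff [ 67 147 160 108] hsv [19, 168, 82] [19, 157, 83]
0.126 171 168 diff [ 5 49 84 91] hsv [17, 114, 92] [18, 140, 106]
0.134 171 166 diff [14 25 22 15] hsv [16, 115, 137] [16, 124, 156]
0.142 171 164 diff [14 24 29 18] hsv [16, 121, 154] [16, 123, 164]
0.15 170 162 diff [25 10  7 12] hsv [14, 70, 91] [15, 94, 114]
0.158 170 159 diff [ 7  8 10 10] hsv [17, 105, 148] [17, 111, 163]
rim surroundings diff [117 123 121 117 122 119 114  95  51  35  34  35  32  39  82  93 100 115
 119 113 142 147]
```

Two are in. Now blank A.

Call:
step_arm:
  steps:
    - [0,0,0,3,3.5,-1,50]
    - [0,0,0,6,6.5,-3,50]
    - [0,0,0,7.2,7.8,-6,50]
    - [0,0,0,7.2,7.8,-10,50]
    - [0,0,0,7.2,7.8,-12.5,50]
    - [0,0,0,7.2,7.8,-12.5,50]
    - [0,0,0,7.2,7.8,-12.5,50]
    - [0,0,0,7.2,7.8,-12.5,50]

```text
clock: 23.55
tcp_pos: [0.6677, 0.1051, 0.0797]
tcp_rot: [3.138, 0.005, 1.407]
wrist_force: [-0.0, 0.2, 0.6]
gripper_width: 0.0426
gripper_force: 0.0
```

Call:
step_arm:
  steps:
    - [0,0,0,-0.1,0.1,-2,50]
    - [0,0,0,-0.1,0.1,-4,50]
    - [0,0,0,-0.1,0.1,-5.5,50]
    - [0,0,0,-0.1,0.1,-5.8,50]
    - [0,0,0,-0.1,0.1,-5.8,50]
    - [0,0,0,-0.1,0.1,-5.8,50]
    - [0,0,0,-0.1,0.1,-5.8,50]
    - [0,0,0,-0.1,0.1,-5.8,50]

```text
clock: 24.35
tcp_pos: [0.6658, 0.1067, 0.0201]
tcp_rot: [3.14, 0.006, 1.408]
wrist_force: [-0.5, -0.6, -0.2]
gripper_width: 0.043
gripper_force: 0.0
```

Call:
step_arm:
  steps:
    - [0,0,0,0,0,0,30]
    - [0,0,0,0,0,0,5]
    - [0,0,0,0,0,0,5]
    - [0,0,0,0,0,0,5]
    - [0,0,0,0,0,0,5]
    - [0,0,0,0,0,0,5]
    - [0,0,0,0,0,0,5]
    - [0,0,0,0,0,0,5]

```text
clock: 25.15
tcp_pos: [0.6656, 0.1067, 0.0198]
tcp_rot: [3.141, 0.006, 1.408]
wrist_force: [0.0, -0.4, 6.3]
gripper_width: 0.0205
gripper_force: 44.0
```

Call:
step_arm:
  steps:
    - [0,0,0,0,0,3,5]
    - [0,0,0,0,0,7.5,5]
    - [0,0,0,0,0,12,5]
    - [0,0,0,-1.5,-2,16,5]
    - [0,0,0,-3.5,-5,19,5]
    - [0,0,0,-5.5,-8.5,20.4,5]
    - [0,0,0,-8,-12,20.4,5]
    - [0,0,0,-10.5,-16,20.4,5]

```text
clock: 25.95
tcp_pos: [0.5591, -0.054, 0.2235]
tcp_rot: [3.141, 0.006, 1.409]
wrist_force: [-0.1, -0.2, -0.8]
gripper_width: 0.0201
gripper_force: 44.5
```

Call:
step_arm:
  steps:
    - [0,0,0,-2.2,-3.5,0,5]
    - [0,0,0,-4.5,-7,0,5]
    - [0,0,0,-6.7,-10,0,5]
    - [0,0,0,-6.7,-10,0,5]
    - [0,0,0,-6.7,-10,0,5]
    - [0,0,0,-6.7,-10,0,5]
    - [0,0,0,-6.7,-10,0,5]
    - [0,0,0,-6.7,-10,0,5]

```text
clock: 26.75
tcp_pos: [0.4937, -0.1524, 0.2231]
tcp_rot: [-3.141, 0.006, 1.41]
wrist_force: [-0.3, 0.4, -2.3]
gripper_width: 0.0201
gripper_force: 44.6
```

```bash
python3 foot.py
```

```text
[ 0.49337526 -0.15290476  0.2231755 ] [-3.141429    0.00583257  1.40885501] [ 0.07209262 -0.81900979 -1.32912983] 0.02046803314864505 26.95
tcp (np.float64(166.55046022748257), np.float64(134.71152348521466)) foot20 (np.float64(167.69971954309256), np.float64(140.9607873407312))
u0 158
131  17/ 91  16/ 74  15/ 57  15/ 47  15/ 35 120/ 26 120/ 22  60/ 21 120/ 14 120/ 22   0/ 32  15/ 45  15/ 61  16/ 79  15/ 92  16/100  16/110  16/122  16/134
132  16/ 99  16/ 90  15/ 82  15/ 68  18/ 48  90/ 30  90/ 20 110/ 22  90/ 21  75/ 26 105/ 36  15/ 54  17/ 76  16/101  16/115  16/122  17/134  16/143  16/148
133  17/100  16/100  16/ 95  14/ 80  13/ 58   0/ 36   0/ 23 113/ 22 130/ 23  90/ 25  60/ 37  20/ 56  16/ 85  16/119  17/138  16/145  17/149  16/154  16/156
134  17/102  16/102  16/ 98  16/ 85  18/ 65  23/ 44  75/ 25 120/ 23  98/ 22 120/ 23   0/ 35  15/ 55  16/ 85  16/123  16/148  17/157  17/158  16/160  17/162
135  16/101  16/101  16/ 99  15/ 90  17/ 72  30/ 48 150/ 29  90/ 24 110/ 22 105/ 23 120/ 31 165/ 50  15/ 81  16/120  16/151  17/163  16/164  17/164  16/163
136  16/100  17/101  16/103  17/ 
[... 982 characters left out ...]
/ 74  20/ 76  19/ 81  19/ 94  18/116  17/140  17/150  16/152  16/152  16/152
143  16/166  17/167  17/167  17/168  16/166  17/155  17/133  18/109  18/ 97  18/ 92  18/ 93  18/100  17/117  17/135  16/150  16/153  16/152  16/149  16/149
144  17/167  16/165  16/165  16/165  16/164  16/159  17/148  16/138  17/127  17/123  17/124  17/130  16/142  16/152  16/158  16/157  16/153  16/150  16/147
145  17/162  16/161  16/160  16/160  17/160  16/158  16/156  17/154  16/152  16/150  16/151  16/152  16/156  16/160  16/159  16/158  16/155  16/152  16/152
146  16/157  16/157  16/159  16/158  16/157  16/157  16/159  16/159  16/159  16/161  16/161  16/162  16/163  17/163  17/162  17/162  17/160  17/158  16/160
```

This looks the same as the previous blank, so I'll use the same insertion.

Call:
step_arm:
  steps:
    - [0,0,0,0,0.1,-1.5,5]
    - [0,0,0,0,0.1,-3,5]
    - [0,0,0,0,0.1,-4,5]
    - [0,0,0,0,0.1,-4.6,5]
    - [0,0,0,0,0.1,-5,5]
    - [0,0,0,0,0.1,-5.5,5]
    - [0,0,0,0,0.1,-6,5]
    - [0,0,0,0,0.1,-6,5]

```text
clock: 27.75
tcp_pos: [0.4929, -0.1522, 0.1628]
tcp_rot: [-3.141, 0.006, 1.408]
wrist_force: [0.1, 0.5, -1.7]
gripper_width: 0.0203
gripper_force: 44.5
```

Call:
step_arm:
  steps:
    - [0,0,0,0,0,-0.05,5]
    - [0,0,0,0,0,-0.05,30]
    - [0,0,0,0,0,-0.05,50]
    - [0,0,0,0,0,-0.05,50]
    - [0,0,0,0,0,-0.05,50]
    - [0,0,0,0,0,2,50]
    - [0,0,0,0,0,6,50]
    - [0,0,0,1,3,9,50]

```text
clock: 28.55
tcp_pos: [0.5032, -0.1246, 0.255]
tcp_rot: [3.141, 0.008, 1.405]
wrist_force: [0.3, -0.2, -0.0]
gripper_width: 0.0424
gripper_force: 0.0
```

Call:
step_arm:
  steps:
    - [0,0,0,3,3,0,28]
    - [0,0,0,6,6,0,28]
    - [0,0,0,6,9,0,28]
    - [0,0,0,6,12,0,28]
    - [0,0,0,6,12,0,28]
    - [0,0,0,6,12,0,28]
    - [0,0,0,6,12,0,28]
    - [0,0,0,6,12,0,28]

```text
clock: 29.35
tcp_pos: [0.5632, -0.0034, 0.2533]
tcp_rot: [3.141, 0.006, 1.407]
wrist_force: [0.1, 0.5, 1.2]
gripper_width: 0.024
gripper_force: 0.0
```

```bash
python3 slot.py; python3 - <<'E'
from h import *
f=grab('scene'); g=grab('top')
a=cv2.resize(f['color'][120:200,120:200],(480,480),interpolation=cv2.INTER_CUBIC)
b=cv2.resize(g['color'][190:240,290:340],(300,300),interpolation=cv2.INTER_CUBIC)
b=cv2.copyMakeBorder(b,0,180,0,0,cv2.BORDER_CONSTANT)
cv2.imwrite('pics/three.png',cv2.convertScaleAbs(np.hstack([a,b]),alpha=1.3))
for X in ([.5247,-.2136,.196],[.5247,-.2136,.165]): print((np.array(proj(f,X))-120)*6,(np.array(proj(g,X))-[290,190])*6+[480,0])
E
```

```text
[ 0.5632 -0.0032  0.2533] [3.142 0.006 1.407] 0.023865029848218942 29.5
0.03 176 193 diff [25 39 37 19] hsv [16, 107, 74] [17, 101, 73]
0.038 176 191 diff [45 59 53 25] hsv [19, 163, 78] [19, 153, 75]
0.046 175 189 diff [28 52 61 42] hsv [19, 146, 75] [19, 176, 77]
0.054 175 187 diff [32 66 81 50] hsv [20, 162, 77] [19, 158, 76]
0.062 175 185 diff [ 55  97 117  75] hsv [19, 165, 79] [19, 146, 75]
0.07 174 183 diff [24 53 74 65] hsv [19, 154, 78] [19, 163, 78]
0.078 174 181 diff [ 52 110 122  93] hsv [19, 168, 76] [19, 158, 76]
0.086 173 179 diff [ 23  89 154 145] hsv [19, 140, 73] [20, 177, 75]
0.094 173 177 diff [ 43 127 164 136] hsv [20, 156, 75] [19, 161, 76]
0.102 173 175 diff [ 85 146 165 112] hsv [20, 161, 76] [19, 152, 77]
0.11 172 173 diff [ 29 120 159 139] hsv [19, 154, 73] [20, 172, 77]
0.118 172 170 diff [ 73 160 174 119] hsv [19, 168, 76] [19, 150, 75]
0.126 171 168 diff [ 11 100 160 159] hsv [19, 141, 74] [19, 171, 76]
0.134 171 166 diff [ 46 134 173 141] hsv [19, 163, 75] [20, 163, 75]
0.142 171 164 diff [ 93 171 185 129] hsv [19, 166, 77] [19, 156, 75]
0.15 170 162 diff [ 7 23 64 73] hsv [15, 44, 81] [17, 59, 78]
0.158 170 159 diff [87 46 31 24] hsv [19, 148, 162] [18, 144, 161]
rim surroundings diff [ 27  24  25  25  23  25  25  23  25  25  25  24  24  25  25  24  29  50
  86 109 107 109]
[151.06027573 220.64214111] [741.08120877 167.6727024 ]
[164.50759511 276.15113105] [727.53722437 176.61754831]
```

View pics/three.png

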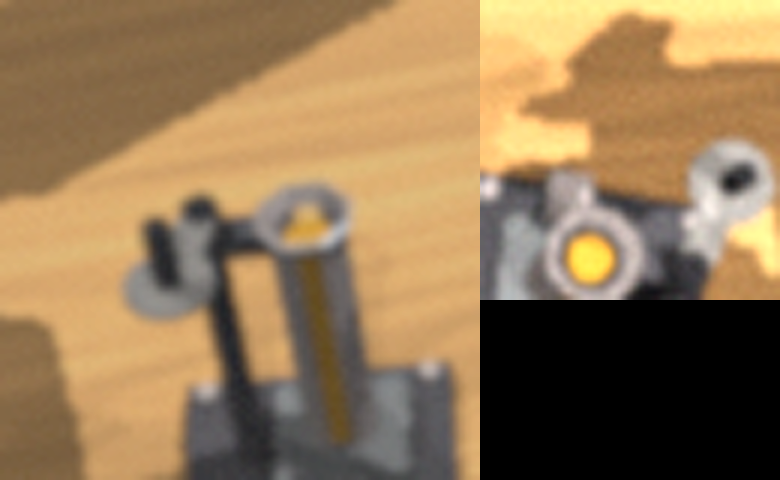

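The picture shows all three blanks in the tube: brass fills the slot, and from above the top blank sits centred in the ring at (590,258). The post top is at (155,225) in the scene half, matching my estimate. Now for the cap post.

Call:
step_arm:
  steps:
    - [0,0,0,-0.9,-4.8,0,28]
    - [0,0,0,-1.8,-9.6,0,28]
    - [0,0,0,-2.7,-14.4,0,28]
    - [0,0,0,-3.5,-19,0,28]
    - [0,0,0,-3.9,-21,0,28]
    - [0,0,0,-3.9,-21,-1.5,28]
    - [0,0,0,-3.9,-21,-3,28]
    - [0,0,0,-3.9,-21,-4,28]
  squeeze: 20

```text
clock: 30.4
tcp_pos: [0.5236, -0.2127, 0.2123]
tcp_rot: [-3.141, 0.006, 1.407]
wrist_force: [-0.1, -0.1, -0.5]
gripper_width: 0.024
gripper_force: 0.0
```

Call:
step_arm:
  steps:
    - [0,0,0,0,0,-0.5,28]
    - [0,0,0,0,0,-1.5,28]
    - [0,0,0,0,0,-2.5,28]
    - [0,0,0,0,0,-3.3,28]
    - [0,0,0,0,0,-4,28]
    - [0,0,0,0,0,-4,28]
    - [0,0,0,0,0,-4,28]
    - [0,0,0,0,0,-4,28]

```text
clock: 31.2
tcp_pos: [0.5245, -0.2125, 0.1736]
tcp_rot: [3.141, 0.006, 1.408]
wrist_force: [-0.2, -0.6, -0.4]
gripper_width: 0.0237
gripper_force: 0.0
```

Call:
step_arm:
  steps:
    - [0,0,0,0,0,0,5]
    - [0,0,0,0,0,0,0]
    - [0,0,0,0,0,0,0]
    - [0,0,0,0,0,0,0]
    - [0,0,0,0,0,0,0]
    - [0,0,0,0,0,0,0]
    - [0,0,0,0,0,0,0]
    - [0,0,0,0,0,0,0]
  squeeze: 20

```text
clock: 32.0
tcp_pos: [0.5251, -0.2127, 0.1738]
tcp_rot: [3.14, 0.006, 1.408]
wrist_force: [4.6, -0.8, 3.4]
gripper_width: 0.0112
gripper_force: 21.9
```

The post is gripped. I'll swing it along the arc: pivot (.4872, -.1949), radius 42 mm, 1.84 rad.

Call:
step_arm:
  steps:
    - [0,0,0,0.18,0.45,0,0]
    - [0,0,0,0.3,0.92,0,0]
    - [0,0,0,0.37,1.39,0,0]
    - [0,0,0,0.38,1.88,0,0]
    - [0,0,0,0.34,2.36,0,0]
    - [0,0,0,0.25,2.83,0,0]
    - [0,0,0,0.1,3.29,0,0]
    - [0,0,0,-0.1,3.73,0,0]

```text
clock: 32.8
tcp_pos: [0.5276, -0.1755, 0.174]
tcp_rot: [3.133, 0.006, 1.408]
wrist_force: [15.6, 0.2, -4.4]
gripper_width: 0.0108
gripper_force: 21.4
```

Call:
step_arm:
  steps:
    - [0,0,0,-0.05,0.41,0,0]
    - [0,0,0,-0.35,0.79,0,0]
    - [0,0,0,-0.68,1.14,0,0]
    - [0,0,0,-1.06,1.44,0,0]
    - [0,0,0,-1.47,1.7,0,0]
    - [0,0,0,-1.9,1.91,0,0]
    - [0,0,0,-2.36,2.07,0,0]
    - [0,0,0,-2.85,2.18,0,0]

```text
clock: 33.6
tcp_pos: [0.4957, -0.1493, 0.1737]
tcp_rot: [3.14, -0.001, 1.408]
wrist_force: [5.8, 12.8, 9.3]
gripper_width: 0.0111
gripper_force: 22.4
```

Call:
step_arm:
  steps:
    - [0,0,0,-0.1,0.1,0,0]
    - [0,0,0,-0.2,0.15,0,0]
    - [0,0,0,-0.3,0.15,0,0]
    - [0,0,0,-0.3,0.15,0,0]
    - [0,0,0,-0.3,0.15,0,0]
    - [0,0,0,-0.3,0.15,0,0]
    - [0,0,0,-0.3,0.15,0,0]
    - [0,0,0,-0.3,0.15,0,0]

```text
clock: 34.4
tcp_pos: [0.4947, -0.1494, 0.1739]
tcp_rot: [3.136, 0.001, 1.407]
wrist_force: [12.2, 8.5, 2.8]
gripper_width: 0.0108
gripper_force: 21.8
```

Call:
step_arm:
  steps:
    - [0,0,0,-0.1,0.05,0,0]
    - [0,0,0,-0.2,0.05,0,0]
    - [0,0,0,-0.2,0.05,0,0]
    - [0,0,0,-0.2,0.05,0,0]
    - [0,0,0,-0.2,0.05,0,0]
    - [0,0,0,-0.2,0.05,0,0]
    - [0,0,0,-0.2,0.05,0,0]
    - [0,0,0,-0.2,0.05,0,0]

```text
clock: 35.2
tcp_pos: [0.4946, -0.1495, 0.174]
tcp_rot: [3.133, 0.001, 1.407]
wrist_force: [17.5, 9.8, -2.5]
gripper_width: 0.0107
gripper_force: 21.6
```

It's against the stop: the force rises with no motion. I'll relax, open and lift away.

Call:
step_arm:
  steps:
    - [0,0,0,0.15,-0.05,0,0]
    - [0,0,0,0.2,-0.05,0,20]
    - [0,0,0,0.2,-0.05,0,28]
    - [0,0,0,0.2,-0.05,0,28]
    - [0,0,0,0.2,-0.05,0,28]
    - [0,0,0,0.2,-0.05,0.5,28]
    - [0,0,0,0.2,-0.05,2,28]
    - [0,0,0,0.2,-0.05,5,28]

```text
clock: 36.0
tcp_pos: [0.4896, -0.1511, 0.2221]
tcp_rot: [-3.136, 0.005, 1.408]
wrist_force: [1.0, 0.1, -0.2]
gripper_width: 0.024
gripper_force: 0.0
```

Call:
step_arm:
  steps:
    - [0,0,0,1,3,3,28]
    - [0,0,0,2,7,5,28]
    - [0,0,0,3,11,5,28]
    - [0,0,0,4,15,5,28]
    - [0,0,0,4,18,5,28]
    - [0,0,0,4,18,5,28]
    - [0,0,0,4,18,5,28]
    - [0,0,0,4,18,5,28]

```text
clock: 36.8
tcp_pos: [0.5315, 0.0273, 0.2733]
tcp_rot: [-3.141, 0.007, 1.407]
wrist_force: [-0.1, 0.0, -1.4]
gripper_width: 0.0242
gripper_force: 0.0
```

```bash
python3 - <<'E'
from h import *
g=[grab('top') for i in range(3)]; f=g[0]
c=np.mean([x['color'].astype(float) for x in g],0).astype('uint8')
h=cv2.cvtColor(c,cv2.COLOR_BGR2HSV).astype(int)
x0,y0=295,215
r=h[y0:y0+30,x0:x0+40]; m=((r[...,2]>125)&(r[...,1]<45)).astype('uint8')
k,l,st,ce=cv2.connectedComponentsWithStats(m)
for i in range(1,k):
    if st[i,4]>15: print(st[i],ce[i]+[x0,y0],onplane(f,*(ce[i]+[x0,y0]),.165))
print(proj(f,[.494,-.1535,.165]),proj(f,[.4872,-.1949,.165]))
for q in m: print(''.join('.#'[v] for v in q))
cs=grab('scene')['color']; b=cv2.imread('pics/scene0.png')
d=cv2.absdiff(cs,b).sum(2)>90; k,l,st,ce=cv2.connectedComponentsWithStats(d.astype('uint8'))
print([(st[i].tolist()) for i in range(1,k) if st[i,4]>12])
s=sensors.observe();print(s['tcp_pos'],s['wrist_force'],s['clock'])
E
```

```text
[  6   4  22  22 195] [309.88717949 231.98974359] [ 0.49197197 -0.1559933   0.165     ]
(np.float64(308.9144484119977), np.float64(231.22806093982183)) (np.float64(324.7421843410957), np.float64(233.6742539602277))
........................................
........................................
........................................
........................................
........###.............................
........#####...........................
........#####...........................
.........###............................
..........##............................
..........##............................
...........###..........................
............######......................
............#######.....................
............########....................
.........##.......###...................
........####.......###..................
.......#####.......########.............
......#######.....##########............
......########...##########.............
......#####################.............
......#####################.............
.......##############..#
[... 236 characters left out ...]
##........................
##...........####.......................
##...........####.......................
[[151, 0, 5, 9, 24], [157, 0, 7, 15, 49], [209, 0, 58, 119, 3079], [355, 0, 6, 12, 39], [149, 9, 8, 31, 86], [183, 13, 9, 4, 13], [167, 43, 25, 9, 79], [115, 57, 52, 37, 1032], [225, 81, 5, 9, 28], [249, 87, 93, 27, 1216], [230, 91, 5, 3, 13], [105, 100, 17, 18, 128], [196, 103, 42, 10, 189], [43, 111, 150, 131, 7302], [167, 143, 11, 39, 143], [172, 150, 5, 4, 15], [142, 156, 15, 16, 161], [305, 174, 16, 13, 122], [264, 176, 14, 14, 118], [169, 187, 19, 12, 63], [173, 201, 9, 7, 55], [277, 213, 16, 14, 142]]
[0.53161806 0.02722212 0.27326786] [-0.68013874 -0.21669008  0.24107387] 37.0
```

The disc is centred at about (308,232), the same as the mouth's (308.6,232.4), so the cap is shut. Handing in.

```bash
python3 -c "
from plant import manip
print(manip.job_done())"
```

```text
the job is handed in; nothing more can be done
None
```

All three full-length blanks are stacked in the magazine tube and the cap is shut against its stop; I handed the job in at about 37 s, and no verdict came back.

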